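Set out the balance weights in order of size

ROBOT

A 6-joint arm with a two-finger parallel gripper is mounted at the origin on a cart in front of the work surface, level with it; the furniture and walls round the work are solid. World frame = base frame: x ahead of the robot, y to its left, z up, the work surface at z = 0. Lengths are in m, angles in degrees, forces in N, time in s.
With the tool pointing down it reaches from about 0.25 to 0.8 m from the base axis. Payload 8.5 kg.
Tool frame: the origin (TCP) lies between the finger pads; the fingertips stand 22 mm ahead of it and the grasp point (between the pads) lies 3 mm ahead of it (r.tip_reach is the z of the fingertips in the tool frame, in m); z points along the fingers, y is the line along which they close (so a half turn about z gives the same grasp; the last joint's range is limited). The gripper opens to 85 mm and grips with 20 to 120 N. Pads are 22 mm wide; open, the fingers measure 114 mm over their backs; the gripper's body (76 mm by 85 mm) begins 54 mm behind the grasp point. The pads swing forward as they close: fully open they stand 13 mm farther back than shut.
Start: joints at [68.812, 13.648, -0.773, 75.585, 0, 90], TCP at [0.19, 0.489, 0.253] pointing down, gripper open.
Joint ranges: [-152.45, 152.45], [-59.26, 108.67], [-65.41, 83.53], [-104.44, 129.93], [-82.83, 76.93], [-180, 180]. Speed limits (degrees/s): [127.2, 127.2, 159.86, 180, 180, 180].

INTERFACE

Orientations are given as [roll, pitch, yaw] about the fixed x, y, z axes, in that order (R = Rz(yaw) Ry(pitch) Rx(roll)).
In Python, from rig import r gives the robot as it stands.
- The arm moves only by the shell command python3 -m inch 'ROWS' [FORCE]. ROWS is JSON, a list of rows, each a list of 5 numbers: the shift along the world's x, y, z scaled (see below), then the turn about the world's z scaled (see below), then the closure, from -1 (fully open) to 1 (shut). A call has 1 to 20 rows; each row is the pose to reach, as a shift and turn from the pose commanded when the call began, turning the shorter way round; what a row does not reach only later rows make up. The controller multiplies each number of a shift by 15 cm and each number of a turn by 180 degrees. A row lasts 1/12 s, in which the tool goes at most 41.7 mm and 7.16 degrees, less where a joint would pass 70% of its speed; a pose out of reach is approached as far as the arm can. A call with a number of a shift or a turn outside -1 to 1 is refused whole. A call with a gripper value outside its range is refused whole. The fingers move at their own pace and stop on an object; FORCE is the grip in N (left out, the last holds). Time passes only in rows, so rows that repeat a pose let the fingers close. It gives the time, the measured TCP pose, the force, the opening and the grip force at its end, in the units of the state.
- r.observe(): the state, without advancing time (a new reading comes with each control period).
- r.grab_frame(name): name is "scene" or "top" or "wrist"; returns a dict with "pixels" (384x512x3 uint8, red, green, blue), "vertical_fov" (degrees; the focal length in pixels is half the picture's height over the tangent of half this angle, whatever the lens; pixels are square), "cx", "cy" (the principal point, pixels), "pose" (4x4, takes a point from camera to world coordinates); the wrist camera has in their place "tool_from_camera" (4x4, takes a point from camera to tool coordinates, whose origin is the TCP and whose axes are the flange's). Camera axes: x right, y down, z forward; pixel columns grow to the right and rows downward; lengths in m; the calibration is good to about 2 mm. A picture is of the moment at which its call begins: read the wrist's pose just before it. There is no depth.
- r.close_job(): hands the job in; it is judged then, once.
The state is a dict: "clock": time; "joint_pos": joint angles; "qvel": joint speeds; "effort": joint torques, N m; "ee_pos": TCP position; "tcp_rot": TCP orientation; "ft_force": force on the tool from outside, world axes, zero at the start; "torque": the same for the moment, N m; "gripper_width": finger opening in m; "grasp_force": force on a finger pad.
Only numpy, scipy, OpenCV 4.12 (cv2) and the standard library are available. Lean on these libraries where they do the work, as an engineer would, in place of code of your own. Each camera call takes 0.05 s, during which the arm holds its last target. There are 200 camera calls.

TASK

Set the four brass balance weights out on the wooden rail in order of size, one standing upright on the middle of each green seat: the largest on the seat next to the red end strip, then smaller and smaller towards the grey end. Keep the weights upright throughout, leave them all standing free, and do not disturb the plugged glass flask.

Things in the scene. Friction and masses are not known exactly. Their poses are not given: they have to be found in the camera images.
- weight_1: the largest of four loose brass balance weights, round and standing upright: a plain cylinder 48 mm in diameter from the foot up to 51 mm, then a waist and a lifting knob 29 mm in diameter, 80 mm tall in all, about 600 g. Origin: centre of the underside; z up along its axis.
- weight_2: the second largest of four loose brass balance weights, round and standing upright: a plain cylinder 40 mm in diameter from the foot up to 42 mm, then a waist and a lifting knob 24 mm in diameter, 66 mm tall in all, about 360 g. Origin: centre of the underside; z up along its axis.
- weight_3: the third largest of four loose brass balance weights, round and standing upright: a plain cylinder 32 mm in diameter from the foot up to 33 mm, then a waist and a lifting knob 19 mm in diameter, 52 mm tall in all, about 180 g. Origin: centre of the underside; z up along its axis.
- weight_4: the smallest of four loose brass balance weights, round and standing upright: a plain cylinder 24 mm in diameter from the foot up to 25 mm, then a waist and a lifting knob 14 mm in diameter, 40 mm tall in all, about 80 g. Origin: centre of the underside; z up along its axis.
- seat_a: one of four like green felt seats, discs 54 mm in diameter and 3 mm thick with a white centre dot, fixed in a straight row 70 mm apart, in order a, b, c, d, on a pale wooden rail (70 x 306 mm, its top 10 mm above the bench, fixed). This one is at the end of the row on its +y side (y axis along the row, towards seat_a). Origin: centre of the disc's underside, so its top is 3 mm above the origin and 13 mm above the bench.
- seat_b: one of four like green felt seats, discs 54 mm in diameter and 3 mm thick with a white centre dot, fixed in a straight row 70 mm apart, in order a, b, c, d, on a pale wooden rail (70 x 306 mm, its top 10 mm above the bench, fixed). This one is second from the +y end, next to seat_a (y axis along the row, towards seat_a). Origin: centre of the disc's underside, so its top is 3 mm above the origin and 13 mm above the bench.
- seat_c: one of four like green felt seats, discs 54 mm in diameter and 3 mm thick with a white centre dot, fixed in a straight row 70 mm apart, in order a, b, c, d, on a pale wooden rail (70 x 306 mm, its top 10 mm above the bench, fixed). This one is third from the +y end, between seat_b and seat_d (y axis along the row, towards seat_a). Origin: centre of the disc's underside, so its top is 3 mm above the origin and 13 mm above the bench.
- seat_d: one of four like green felt seats, discs 54 mm in diameter and 3 mm thick with a white centre dot, fixed in a straight row 70 mm apart, in order a, b, c, d, on a pale wooden rail (70 x 306 mm, its top 10 mm above the bench, fixed). This one is at the end of the row on its -y side (y axis along the row, towards seat_a). Origin: centre of the disc's underside, so its top is 3 mm above the origin and 13 mm above the bench.
- red_tab: a flat red strip, 56 x 14 x 3 mm, fixed across the rail at one of its ends, 38 mm beyond the centre of the nearest seat (seat_a or seat_d, it varies); the other end has a like grey strip. Origin: centre of its underside, 10 mm above the bench.
- plugged_flask: a bystander to leave alone: a loose small conical glass flask with a cotton plug, 50 mm in diameter at the foot, 126 mm tall, 70 g, standing upright. Origin: centre of the underside, z up. Close behind it and fixed are an open tin (its lid up to 145 mm high, on the flask's left) and a retort stand whose ring, 200 mm above the bench, begins about 0.60 m ahead of the robot: travel from thing to thing nearer the robot than that.
Mind the look-alikes: they are no part of the job. What is shaped like the weight_1 but blue or purple is not meant. What is shaped like the weight_2 but pink is not meant.

How it is judged (in metres and radians):
At the end, for the whole second after the job is handed in: All four weights stand upright (within 0.1 rad) and at rest on the green seats, each within 12 mm of its seat's centre, in order of size with the largest on the seat nearest the red strip and the smallest on the seat nearest the grey one (height (world z) of weight_1 between 0.009 and 0.018 m and angle between each of weight_1, weight_2, weight_3, weight_4's own z axis and vertical below 0.1 rad and linear speed of each of weight_1, weight_2, weight_3, weight_4 below 0.02 m/s and height (world z) of weight_2 between 0.009 and 0.018 m and height (world z) of weight_3 between 0.009 and 0.018 m and height (world z) of weight_4 between 0.009 and 0.018 m and ((horizontal distance between red_tab and seat_a below 0.06 m and horizontal distance between weight_1 and seat_a below 0.012 m and horizontal distance between weight_2 and seat_b below 0.012 m and horizontal distance between weight_3 and seat_c below 0.012 m and horizontal distance between weight_4 and seat_d below 0.012 m) or (horizontal distance between red_tab and seat_d below 0.06 m and horizontal distance between weight_1 and seat_d below 0.012 m and horizontal distance between weight_2 and seat_c below 0.012 m and horizontal distance between weight_3 and seat_b below 0.012 m and horizontal distance between weight_4 and seat_a below 0.012 m))); the robot touches nothing.
It fails at once if a weight was tipped over (more than 0.7 rad) (angle between any of weight_1, weight_2, weight_3, weight_4's own z axis and vertical above 0.7 rad).
It fails at once if the plugged flask was moved more than 30 mm or tipped (distance of plugged_flask from where it was at the start of the episode above 0.03 m or angle between plugged_flask's own z axis and vertical above 0.3 rad).
It also fails if it takes over 109 s, if anything falls off the work surface, if the arm or the gripper's body presses on something with over 40 N, if the wrist force passes 120 N, or if a joint passes its speed limit or range.

## Working session

There is one attempt and no reset: what is moved stays moved. The work goes in short steps, Python scripts to look and compute and a shell command to move; the robot and the scene stay as the last step left them, time stands still between calls to the robot, and variables do not carry over. Pictures are saved under pics/ and viewed, at most 14 in all, crops included, and the job is handed in when it is done.

```bash
mkdir -p pics
cat > h.py <<'E'
from rig import r
import numpy as np, cv2
from scipy.spatial.transform import Rotation as R
def grab(n,fn=None):
    s=r.observe(); f=r.grab_frame(n); im=f["pixels"]
    if n=="wrist":
        T=np.eye(4); T[:3,:3]=R.from_euler('xyz',s["tcp_rot"],degrees=True).as_matrix(); T[:3,3]=s["ee_pos"]
        P=T@f["tool_from_camera"]
    else: P=np.array(f["pose"])
    F=im.shape[0]/2/np.tan(np.radians(f["vertical_fov"])/2)
    K=(F,f["cx"],f["cy"])
    if fn:
        cv2.imwrite(f"pics/{fn}.png",im[:,:,::-1]); np.savez(f"pics/{fn}.npz",P=P,K=K,im=im)
    return im,P,K
def ray(P,K,u,v):
    d=P[:3,:3]@np.array([(u-K[1])/K[0],(v-K[2])/K[0],1]); return P[:3,3],d/np.linalg.norm(d)
def atz(P,K,u,v,z):
    o,d=ray(P,K,u,v); return o+d*(z-o[2])/d[2]
def tri(rays):
    A=np.zeros((3,3));b=np.zeros(3)
    for o,d in rays:
        M=np.eye(3)-np.outer(d,d);A+=M;b+=M@o
    return np.linalg.solve(A,b)
def proj(P,K,X):
    c=np.linalg.inv(P)@np.append(X,1); return K[0]*c[0]/c[2]+K[1],K[0]*c[1]/c[2]+K[2]
def load(fn):
    d=np.load(f"pics/{fn}.npz"); return d["im"],d["P"],tuple(d["K"])
def up(fn,out,x0,y0,x1,y1,k):
    im=load(fn)[0][y0:y1,x0:x1,::-1]; cv2.imwrite(f"pics/{out}.png",cv2.resize(im,None,fx=k,fy=k,interpolation=cv2.INTER_CUBIC))
E
python3 - <<'E'
from h import *
print(r.observe())
for n in("top","scene","wrist"):
    im,P,K=grab(n,n+"0"); print(n,P.round(3).tolist(),K)
a=cv2.imread("pics/top0.png");b=cv2.imread("pics/scene0.png")
up("top0","top0b",0,0,512,384,1.56);up("scene0","scene0b",0,0,512,384,1.56)
E
```

```text
{'clock': 0.0, 'joint_pos': array([ 6.88134447e+01,  1.36823525e+01, -8.16782882e-01,  7.55871533e+01,
        3.68788605e-04,  9.00006905e+01]), 'qvel': array([ 0.0319463 ,  0.05623509,  0.06225882, -0.03160134, -0.03566878,
        0.04296235]), 'effort': array([ 1.94496715e-03, -5.38782406e+01,  3.46443164e+01,  1.82514894e-02,
        2.60464230e-04, -8.99832997e-06]), 'ee_pos': array([0.1895908 , 0.48913975, 0.25266594]), 'tcp_rot': array([-1.79913711e+02, -3.67748295e-04,  1.58812754e+02]), 'ft_force': array([ 0.32481813,  0.0879349 , -0.22380328]), 'torque': array([-0.00733741, -0.01182344,  0.04064438]), 'grasp_force': 0.0, 'gripper_width': 0.08566905570253658}
top [[-0.074, -0.975, 0.21, 0.158], [-0.997, 0.073, -0.011, -0.044], [-0.005, -0.211, -0.978, 1.462], [0.0, 0.0, 0.0, 1.0]] (np.float64(353.45108609975904), 258.59501256031206, 191.181609449835)
scene [[0.643, -0.366, 0.672, -0.446], [-0.765, -0.337, 0.548, -0.808], [0.026, -0.867, -0.497, 0.698], [0.0, 0.0, 0.0, 1.0]] (np.float64(425.9885130915951), 266.300668941767, 187.66900053682545)
wrist [[0.362, 0.886, 0.291, 0.115], [0.932, -0.343, -0.114, 0.518], [-0.002, 0.312, -0.95, 0.374], [0.0, 0.0, 0.0, 1.0]] (np.float64(316.393811879925), 252.89135162214185, 191.35665673231807)
```

View pics/top0b.png

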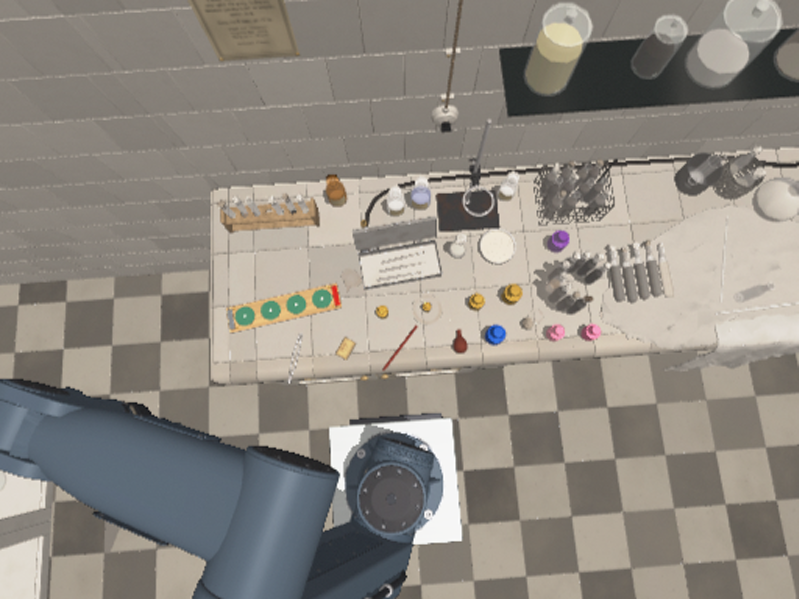

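View pics/scene0b.png

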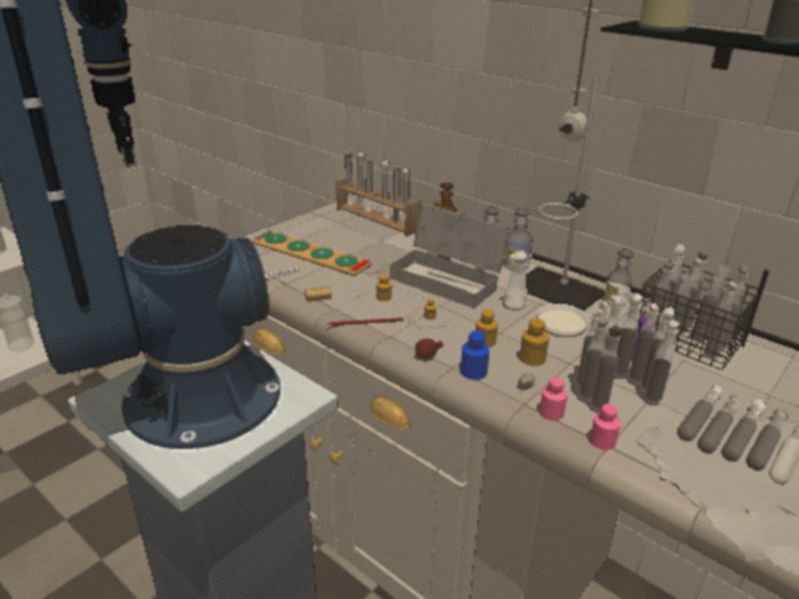

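The top view (1.56× scale) shows the brass weights at about (513,293), (477,301), (381,312) and (427,307). The look-alikes are blue (495,335), purple (560,240) and pink (557,331) and (592,332). The flask is at (458,246). The seats are at (245,316), (271,310), (296,304) and (322,298), with the red strip at (336,295), on the right at the −y end, so weight_1 goes on seat_d. A close crop will confirm these.

Run:
```python
from h import *
up("top0","c1",140,170,345,235,3.9)
up("scene0","c2",155,140,365,245,3.8)
a=cv2.imread("pics/c1.png");b=cv2.imread("pics/c2.png")
w=800
c=np.zeros((a.shape[0]+b.shape[0],w,3),np.uint8);c[:a.shape[0],:a.shape[1]]=a[:, :w];c[a.shape[0]:,:b.shape[1]]=b[:,:w]
print(a.shape,b.shape);cv2.imwrite("pics/c3.png",c[:600])
```

```text
(254, 800, 3) (399, 798, 3)
```

View pics/c3.png

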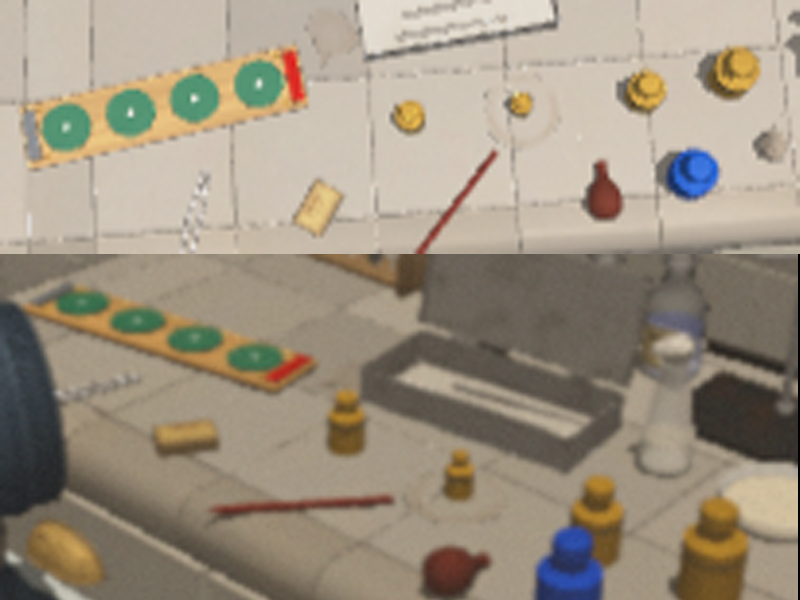

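The crop shows the four brass weights, clearly apart from the blue one. The knob tops are at (740,62), (648,82), (408,113) and (520,101) in the upper half. The seat dots are at (67,127), (130,112), (195,98) and (258,84).

Run:
```python
from h import *
_,P,K=load("top0");_,Q,L=load("scene0")
t=lambda u,v:(140+u/3.9,170+v/3.9)
s=lambda u,v:(155+u/3.8,140+(v-254)/3.8)
for n,a,b in [("w1",(738,63),(719,511)),("w2",(648,82),(599,486)),("w3",(408,112),(346,399)),("w4",(520,101),(460,458)),("da",(67,127),(82,302)),("db",(130,112),(137,320)),("dc",(195,98),(195,338)),("dd",(258,84),(255,357))]:
    X=tri([ray(P,K,*t(*a)),ray(Q,L,*s(*b))]); h={"w1":.08,"w2":.066,"w3":.052,"w4":.04}.get(n,.013)
    print(n,X.round(4),atz(P,K,*t(*a),h).round(4),atz(Q,L,*s(*b),h).round(4))
print("flask",atz(P,K,450/1.56,255/1.56,0),"blue",atz(P,K,*t(693,165),.08), "pipette",atz(P,K,*t(605,190),.02),"dropper",atz(P,K,*t(495,155),.005))
```

```text
w1 [ 0.4576 -0.3465  0.0729] [ 0.4548 -0.3433  0.08  ] [ 0.4494 -0.3528  0.08  ]
w2 [ 0.4461 -0.2523  0.0606] [ 0.4447 -0.2512  0.066 ] [ 0.4389 -0.2572  0.066 ]
w3 [ 0.4366 -0.0016  0.0463] [ 0.4345 -0.0009  0.052 ] [ 0.43   -0.0092  0.052 ]
w4 [ 0.4422 -0.1203  0.0337] [ 0.4398 -0.1188  0.04  ] [ 0.4353 -0.1276  0.04  ]
da [0.4541 0.3647 0.0124] [0.4532 0.3651 0.013 ] [0.454 0.363 0.013]
db [0.4657 0.2973 0.0109] [0.4645 0.2974 0.013 ] [0.4637 0.2934 0.013 ]
dc [0.4757 0.2269 0.0118] [0.4746 0.2274 0.013 ] [0.475  0.2244 0.013 ]
dd [0.4865 0.1584 0.0114] [0.4849 0.1593 0.013 ] [0.4857 0.1553 0.013 ]
flask [ 0.58470195 -0.19752421  0.        ] blue [ 0.35296553 -0.28569052  0.08      ] pipette [ 0.34192837 -0.20105652  0.02      ] dropper [ 0.39008491 -0.089101    0.005     ]
```

```bash
python3 -m inch '[[0.5,-0.4,0.3,-0.15,-1],[1,-0.8,0.3,-0.334,-1],[1,-0.8,0.3,-0.334,-1],[1,-0.8,0.3,-0.334,-1],[1,-0.8,0.3,-0.334,-1],[1,-0.8,0.3,-0.334,-1],[1,-0.8,0.3,-0.334,-1],[1,-0.8,0.3,-0.334,-1],[1,-0.8,0.3,-0.334,-1]]' 40
python3 -m inch '[[0.4,-0.3,0,0,-1],[0.87,-0.6,0,0,-1],[0.87,-0.6,0,0,-1],[0.87,-0.6,0,0,-1],[0.87,-0.6,0,0,-1],[0.87,-0.6,0,0,-1]]'
python3 - <<'E'
from h import *
grab("wrist","w1"); s=r.observe(); print(s["clock"],s["ee_pos"],s["tcp_rot"],s["joint_pos"],r.tip_reach)
_,P,K=load("w1"); print(P.round(3).tolist()); 
for X in [(.453,.365,.013),(.4645,.297,.013),(.4746,.227,.013),(.485,.158,.013)]: print(proj(P,K,X))
E
```

```text
clock: 0.9
ee_pos: [0.34, 0.3691, 0.2981]
tcp_rot: [-180.0, 0.0, 98.2]
ft_force: [-0.1, -0.3, 0.5]
gripper_width: 0.0851
grasp_force: 0.0
clock: 1.4
ee_pos: [0.4714, 0.2782, 0.2975]
tcp_rot: [-179.9, 0.0, 98.5]
ft_force: [-1.0, -0.1, 0.6]
gripper_width: 0.0852
grasp_force: 0.0
1.45 [0.47040286 0.27893969 0.29775173] [-1.79924570e+02  1.10351147e-02  9.85943406e+01] [3.06576818e+01 1.53254721e+01 7.98953733e+00 8.27381163e+01
 1.81067732e-02 1.12063337e+02] 0.022
[[0.989, 0.141, 0.045, 0.46], [0.148, -0.939, -0.31, 0.357], [-0.001, 0.313, -0.95, 0.418], [0.0, 0.0, 0.0, 1.0]]
(np.float64(248.7399283516506), np.float64(79.3041150550715))
(np.float64(249.99990111422676), np.float64(136.60127051716753))
(np.float64(249.88636194121446), np.float64(189.33815008517035))
(np.float64(250.09602642618228), np.float64(236.26058578700983))
```

View pics/w1.png

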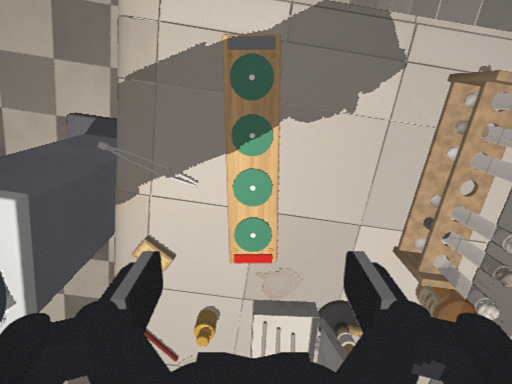

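The wrist view shows the four seat dots at (252,76.5), (252,135), (252.5,188) and (253,235.5), with the red strip beside the last one, at seat_d. I'll compute the seats and then travel to weights 1 and 2.

```bash
python3 - <<'E'
from h import *
_,P,K=load("w1");_,Q,L=load("top0")
c1=[(67,127),(130,112),(195,98),(258,84)]
for (u,v),(a,b) in zip([(252,76.5),(252,135),(252.5,188),(253,235.5)],c1): print(atz(P,K,u,v,.013).round(4), tri([ray(P,K,u,v),ray(Q,L,140+a/3.9,170+b/3.9)]).round(4))
E
python3 -m inch '[[-0.1,-0.25,-0.1,0,-1],[-0.2,-0.5,-0.3,0,-1],[-0.2,-0.75,-0.3,0,-1],[-0.2,-1,-0.3,0,-1]]'
python3 -m inch '[[0,-0.25,0,0,-1],[0,-0.5,0,0,-1],[0,-0.75,0,0,-1],[0,-1,0,0,-1]]'
python3 -m inch '[[0,-0.25,0,0,-1],[0,-0.5,0,0,-1],[0,-0.75,0,0,-1],[0,-1,0,0,-1],[0,-1,0,0,-1],[0,-1,0,0,-1]]'
python3 - <<'E'
from h import *
grab("wrist","w2"); s=r.observe(); print(s["clock"],s["ee_pos"],s["tcp_rot"])
_,P,K=load("w2")
for X in [(.4345,-.001,.052),(.44,-.119,.04),(.445,-.251,.066),(.455,-.343,.08)]: print(proj(P,K,X))
E
```

```text
[0.4564 0.3687 0.013 ] [ 0.4563  0.3692 -0.0017]
[0.4667 0.2994 0.013 ] [0.4664 0.2987 0.0066]
[0.4778 0.2294 0.013 ] [0.4769 0.2281 0.0075]
[0.4889 0.1598 0.013 ] [0.4873 0.1592 0.0106]
clock: 1.78
ee_pos: [0.4371, 0.1292, 0.2516]
tcp_rot: [-179.8, 0.0, 98.9]
ft_force: [1.8, -0.3, 0.4]
gripper_width: 0.0853
grasp_force: 0.0
clock: 2.12
ee_pos: [0.4393, -0.021, 0.2536]
tcp_rot: [180.0, -0.0, 98.8]
ft_force: [0.7, -0.4, -0.2]
gripper_width: 0.0852
grasp_force: 0.0
clock: 2.62
ee_pos: [0.4399, -0.171, 0.2532]
tcp_rot: [-180.0, -0.0, 98.6]
ft_force: [0.8, 0.8, -0.6]
gripper_width: 0.0856
grasp_force: 0.0
2.6667 [ 0.4398709  -0.16996414  0.25320467] [-1.79978096e+02 -3.85119675e-02  9.86592959e+01]
(np.float64(275.65466750735663), np.float64(-19.70830186411405))
(np.float64(260.54081521167313), np.float64(116.05488256626369))
(np.float64(246.58393379547152), np.float64(242.3502791303022))
(np.float64(243.490693604197), np.float64(321.61964116453805))
```

View pics/w2.png

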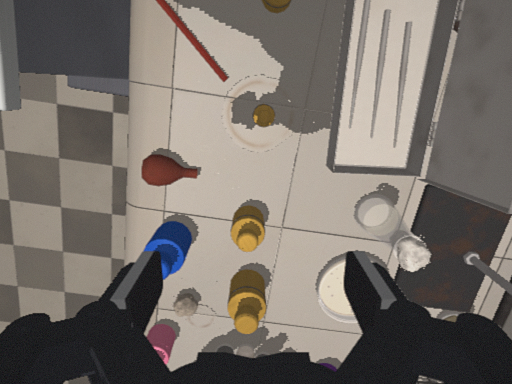

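The wrist view shows the weight_1 knob top at (246,322), weight_2 at (248,241) and weight_4 at (263.5,115). The flask is at (375,212), well clear.

```bash
python3 - <<'E'
from h import *
_,P,K=load("w2");_,Q,L=load("top0")
for n,uv,c,h in [("w1",(246,322),(738,63),.08),("w2",(248,241),(648,82),.066),("w4",(263.5,114),(520,101),.04)]:
    print(n,atz(P,K,*uv,h).round(4),tri([ray(P,K,*uv),ray(Q,L,140+c[0]/3.9,170+c[1]/3.9)]).round(4))
E
python3 -m inch '[[0,-0.25,0,0,-1],[0,-0.5,0,0,-1],[0,-0.7,0,0,-1],[0,-0.7,0,0,-1],[0,-0.7,0,0,-1],[0,-0.7,0,0,-1]]'
python3 - <<'E'
from h import *
grab("wrist","w3"); up("w3","w3c",180,140,340,260,5);s=r.observe(); print(s["clock"],s["ee_pos"],s["tcp_rot"])
_,P,K=load("w3");print(proj(P,K,(.456,-.345,.08)),proj(P,K,(.456,-.345,.0)))
E
```

```text
w1 [ 0.4579 -0.3431  0.08  ] [ 0.4566 -0.344   0.0783]
w2 [ 0.4463 -0.2492  0.066 ] [ 0.4464 -0.2523  0.0596]
w4 [ 0.4427 -0.1165  0.04  ] [ 0.4437 -0.1189  0.0198]
clock: 3.17
ee_pos: [0.4404, -0.2736, 0.2532]
tcp_rot: [-180.0, -0.1, 98.8]
ft_force: [0.3, -0.0, -0.5]
gripper_width: 0.0857
grasp_force: 0.0
3.2167 [ 0.44044468 -0.27357389  0.25336615] [-1.79988296e+02 -3.36481049e-02  9.88139820e+01]
(np.float64(257.23757525712597), np.float64(242.65664922481588)) (np.float64(256.44429804936726), np.float64(213.4058857806211))
```

View pics/w3.png

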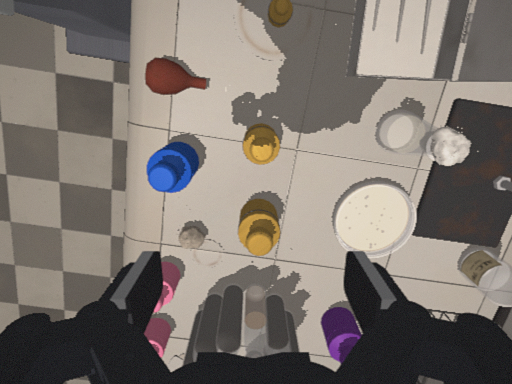

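Weight_1's knob is at (259,241), which puts it at (0.4577, −0.344) and agrees with the earlier estimate. I'll descend and grip.

```bash
python3 -m inch '[[0.06,-0.2,-0.1,0,-1],[0.115,-0.467,-0.3,0,-1],[0.115,-0.467,-0.5,0,-1],[0.115,-0.467,-0.667,0,-1],[0.115,-0.467,-0.667,0,-1],[0.115,-0.467,-0.667,0,-1]]'
python3 -m inch '[[0,0,-0.15,0,-1],[0,0,-0.3,0,-1],[0,0,-0.45,0,-1],[0,0,-0.6,0,-1],[0,0,-0.76,0,-1],[0,0,-0.76,0,-1],[0,0,-0.76,0,-1]]'
python3 -m inch '[[0,0,0,0,0.2],[0,0,0,0,0.2],[0,0,0,0,0.2],[0,0,0,0,0.2],[0,0,0,0,0.2],[0,0,0,0,0.2],[0,0,0,0,0.2],[0,0,0,0,0.2],[0,0,0,0,0.2],[0,0,0,0,0.2]]' 60
python3 - <<'E'
from h import *
_,P,K=load("w3");print(atz(P,K,262,149,.066),atz(P,K,259,241,.08))
E
```

```text
clock: 3.72
ee_pos: [0.4572, -0.3437, 0.1529]
tcp_rot: [-179.9, -0.1, 98.8]
ft_force: [-0.3, 0.2, 1.1]
gripper_width: 0.0855
grasp_force: 0.0
clock: 4.3
ee_pos: [0.4582, -0.345, 0.0407]
tcp_rot: [180.0, 0.0, 98.8]
ft_force: [0.6, -1.1, 0.2]
gripper_width: 0.0854
grasp_force: 0.0
clock: 5.13
ee_pos: [0.4583, -0.3461, 0.0412]
tcp_rot: [179.9, 0.1, 98.7]
ft_force: [-1.4, 1.6, 10.3]
gripper_width: 0.0462
grasp_force: 60.9
[ 0.44589133 -0.25043157  0.066     ] [ 0.45749906 -0.34284529  0.08      ]
```

```bash
python3 -m inch '[[0,0,0.05,0,0.2],[0,0,0.12,0,0.2],[0,0,0.25,0,0.2],[0,0,0.45,0,0.2],[0,0,0.7,0,0.2],[0,0,0.9,0,0.2],[0,0,1,0,0.2],[0,0,1,0,0.2]]'
python3 -m inch '[[0,0.1,0,0,0.2],[0,0.3,0,0,0.2],[0,0.53,0,0,0.2],[0,0.76,0,0,0.2],[0,1,0,0,0.2]]'
python3 -m inch '[[0,0.23,0,0,0.2],[0,0.46,0,0,0.2],[0,0.69,0,0,0.2],[0,0.92,0,0,0.2],[0,1,0,0,0.2]]'
python3 -m inch '[[0.05,0.2,0,0,0.2],[0.1,0.4,0,0,0.2],[0.15,0.6,0,0,0.2],[0.2,0.8,0,0,0.2],[0.2,0.9,0,0,0.2],[0.2,1,0,0,0.2],[0.2,1,0,0,0.2],[0.2,1,0,0,0.2],[0.2,1,0,0,0.2]]'
python3 - <<'E'
from h import *
grab("wrist","w4");s=r.observe(); print(s["clock"],s["ee_pos"],s["tcp_rot"])
_,P,K=load("w4");z=s["ee_pos"][2]
x,y=s["ee_pos"][:2]
print(proj(P,K,(x,y,z-.041+.08)),proj(P,K,(.4883,.1595,.013)))
up("w4","w4c",150,140,350,290,4)
E
```

```text
clock: 5.8
ee_pos: [0.4588, -0.3466, 0.1939]
tcp_rot: [179.7, 0.3, 98.7]
ft_force: [0.1, -0.6, -6.1]
gripper_width: 0.0468
grasp_force: 63.5
clock: 6.22
ee_pos: [0.4559, -0.1936, 0.1875]
tcp_rot: [-179.8, -0.1, 98.6]
ft_force: [1.9, -0.5, -6.0]
gripper_width: 0.0463
grasp_force: 63.2
clock: 6.63
ee_pos: [0.4555, -0.0416, 0.1878]
tcp_rot: [-179.8, -0.1, 98.8]
ft_force: [0.7, -0.2, -5.9]
gripper_width: 0.0463
grasp_force: 63.3
clock: 7.38
ee_pos: [0.4865, 0.1041, 0.1883]
tcp_rot: [-179.9, 0.0, 98.7]
ft_force: [-0.0, 0.0, -5.4]
gripper_width: 0.0465
grasp_force: 63.4
7.4333 [0.48676243 0.10384233 0.18852682] [-1.79904482e+02  2.07727858e-02  9.86717509e+01]
(np.float64(253.05412263772658), np.float64(346.73943736516776)) (np.float64(264.36215801222767), np.float64(116.05826730962497))
```

View pics/w4.png

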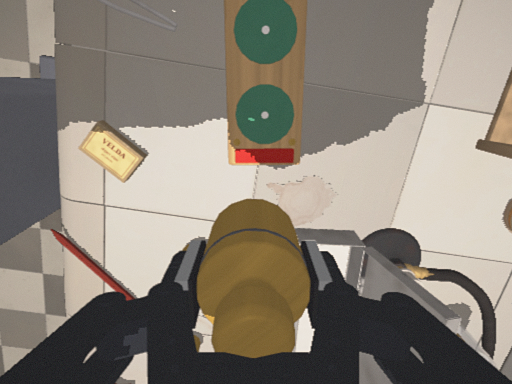

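The held weight_1's lowest visible edge (its foot, towards +y) is at (254,199). The seat_d dot at (264.5,115) matches the prediction (264.4,116). I'll check the offset in the grip.

```bash
cat >> h.py <<'E'
def toppix(P,K,c,rad):
    a=np.linspace(0,6.283,200); p=[proj(P,K,(c[0]+rad*np.cos(t),c[1]+rad*np.sin(t),c[2])) for t in a]
    p=np.array(p); return "top %.1f l %.1f r %.1f"%(p[:,1].min(),p[:,0].min(),p[:,0].max())
E
python3 - <<'E'
from h import *
_,P,K=load("w4")
for dy in(0,.003,.006): print(dy,toppix(P,K,(.4868,.1038+dy,.1885-.041),.024),toppix(P,K,(.4868,.1038+dy,.1885+.010),.024), toppix(P,K,(.4868,.1038+dy,.1885+.039),.0145))
E
```

```text
0 top 196.1 l 210.8 r 295.9 top 239.2 l 194.8 r 311.7 top 309.5 l 208.4 r 297.9
0.003 top 190.9 l 211.4 r 297.0 top 232.2 l 195.5 r 313.3 top 301.5 l 209.4 r 299.8
0.006 top 185.6 l 212.0 r 298.0 top 225.1 l 196.2 r 314.8 top 293.3 l 210.4 r 301.6
```

```bash
python3 -m inch '[[0.011,0.2,0,0,0.2],[0.011,0.38,-0.1,0,0.2],[0.011,0.38,-0.25,0,0.2],[0.011,0.38,-0.4,0,0.2],[0.011,0.38,-0.55,0,0.2],[0.011,0.38,-0.7,0,0.2],[0.011,0.38,-0.8,0,0.2],[0.011,0.38,-0.84,0,0.2],[0.011,0.38,-0.86,0,0.2],[0.011,0.38,-0.875,0,0.2],[0.011,0.38,-0.88,0,0.2],[0.011,0.38,-0.885,0,0.2],[0.011,0.38,-0.885,0,0.2]]'
```

```text
clock: 8.52
ee_pos: [0.4896, 0.1615, 0.0572]
tcp_rot: [179.9, -0.0, 98.7]
ft_force: [0.2, -0.2, -5.9]
gripper_width: 0.0466
grasp_force: 63.3
```

```bash
python3 -m inch '[[-0.006,-0.005,-0.006,0,0.2],[-0.006,-0.005,-0.012,0,0.2],[-0.006,-0.005,-0.018,0,0.2],[-0.006,-0.005,-0.02,0,0.2],[-0.006,-0.005,-0.02,0,0.2]]'
```

```text
clock: 8.93
ee_pos: [0.4883, 0.1607, 0.0543]
tcp_rot: [180.0, -0.0, 98.7]
ft_force: [-2.9, -0.2, 3.9]
gripper_width: 0.0461
grasp_force: 64.7
```

```bash
python3 -m inch '[[0,0,0,0,-0.4],[0,0,0,0,-0.7],[0,0,0,0,-1],[0,0,0,0,-1],[0,0,0,0,-1],[0,0,0,0,-1],[0,0,0,0,-1],[0,0,0.1,0,-1],[0,0,0.3,0,-1],[0,0,0.5,0,-1],[0,0,0.75,0,-1],[0,0,1,0,-1],[0,0,1,0,-1]]'
python3 -m inch '[[-0.07,-0.25,0,0,-1],[-0.14,-0.5,0,0,-1],[-0.21,-0.75,0,0,-1],[-0.283,-1,0,0,-1],[-0.283,-1,0,0,-1]]'
python3 -m inch '[[0,-0.25,0,0,-1],[0,-0.5,0,0,-1],[0,-0.6,0,0,-1],[0,-0.6,0,0,-1],[0,-0.6,0,0,-1]]'
python3 - <<'E'
from h import *
grab("wrist","w5");s=r.observe(); print(s["clock"],s["ee_pos"],s["tcp_rot"])
_,P,K=load("w5")
for X in [(.4345,-.001,.052),(.4432,-.1175,.04),(.4458,-.2505,.066)]: print(proj(P,K,X))
E
```

```text
clock: 10.02
ee_pos: [0.491, 0.1616, 0.2103]
tcp_rot: [179.5, -0.1, 98.7]
ft_force: [0.9, 1.1, 0.5]
gripper_width: 0.0851
grasp_force: 0.0
clock: 10.43
ee_pos: [0.4436, 0.006, 0.2035]
tcp_rot: [-179.9, 0.1, 98.4]
ft_force: [1.6, -0.3, 0.1]
gripper_width: 0.0856
grasp_force: 0.0
clock: 10.85
ee_pos: [0.4457, -0.0798, 0.2034]
tcp_rot: [-180.0, -0.0, 98.6]
ft_force: [-0.0, 0.3, -0.4]
gripper_width: 0.0853
grasp_force: 0.0
10.9 [ 0.44574948 -0.07917185  0.20338308] [-1.79988097e+02 -2.25460711e-02  9.86396384e+01]
(np.float64(253.57206649470456), np.float64(87.18007318996395))
(np.float64(244.46084505847966), np.float64(213.81482676809605))
(np.float64(228.02503601341252), np.float64(343.38514235489447))
```

View pics/w5.png

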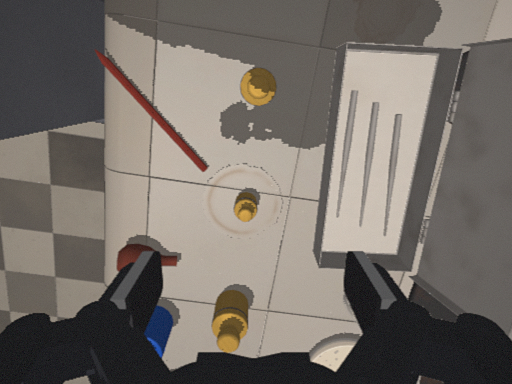

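Knob tops are at weight_3 (258,86), weight_4 (245,213) and weight_2 (229,340), within 2–4 mm of the estimates. On to weight_2.

```bash
python3 - <<'E'
from h import *
_,P,K=load("w5")
for uv,h in [((258,86),.052),((245,213),.04),((229,341),.066)]: print(atz(P,K,*uv,h).round(4))
E
python3 -m inch '[[0.003,-0.25,0,0,-1],[0.005,-0.5,0,0,-1],[0.005,-0.75,0,0,-1],[0.005,-1,0,0,-1],[0.005,-1,0,0,-1]]'
python3 -m inch '[[0,-0.133,-0.1,0,-1],[0,-0.133,-0.3,0,-1],[0,-0.133,-0.5,0,-1],[0,-0.133,-0.6,0,-1],[0,-0.133,-0.6,0,-1],[0,-0.133,-0.6,0,-1]]'
```

```text
[4.379e-01 4.000e-04 5.200e-02]
[ 0.4436 -0.1166  0.04  ]
[ 0.4464 -0.2473  0.066 ]
clock: 11.32
ee_pos: [0.4473, -0.2332, 0.2033]
tcp_rot: [180.0, 0.1, 98.6]
ft_force: [0.5, 0.0, 0.5]
gripper_width: 0.085
grasp_force: 0.0
clock: 11.82
ee_pos: [0.4466, -0.2479, 0.1132]
tcp_rot: [-179.9, -0.1, 98.8]
ft_force: [0.3, -0.3, 0.2]
gripper_width: 0.0853
grasp_force: 0.0
```

```bash
python3 -m inch '[[0,-0.007,-0.15,0,-1],[0,-0.007,-0.3,0,-1],[0,-0.007,-0.45,0,-1],[0,-0.007,-0.547,0,-1],[0,-0.007,-0.547,0,-1],[0,-0.007,-0.547,0,-1],[0,-0.007,-0.547,0,0.3],[0,-0.007,-0.547,0,0.3],[0,-0.007,-0.547,0,0.3],[0,-0.007,-0.547,0,0.3],[0,-0.007,-0.547,0,0.3],[0,-0.007,-0.547,0,0.3],[0,-0.007,-0.547,0,0.3],[0,-0.007,-0.547,0,0.3],[0,-0.007,-0.547,0,0.3],[0,-0.007,-0.547,0,0.3]]' 50
python3 -m inch '[[0,0,0.05,0,0.3],[0,0,0.12,0,0.3],[0,0,0.25,0,0.3],[0,0,0.45,0,0.3],[0,0,0.7,0,0.3],[0,0,0.9,0,0.3],[0,0,1,0,0.3],[0,0,1,0,0.3]]'
```

```text
clock: 13.15
ee_pos: [0.4469, -0.2506, 0.0326]
tcp_rot: [179.9, 0.1, 98.7]
ft_force: [-1.8, 1.1, 9.8]
gripper_width: 0.0386
grasp_force: 49.4
clock: 13.82
ee_pos: [0.448, -0.2512, 0.1853]
tcp_rot: [179.7, 0.2, 98.7]
ft_force: [0.5, 0.6, -3.4]
gripper_width: 0.0386
grasp_force: 51.4
```

```bash
python3 -m inch '[[0,0.1,0,0,0.3],[0,0.3,0,0,0.3],[0,0.53,0,0,0.3],[0,0.76,0,0,0.3],[0,1,0,0,0.3]]'
python3 -m inch '[[0,0.23,0,0,0.3],[0,0.46,0,0,0.3],[0,0.69,0,0,0.3],[0,0.92,0,0,0.3],[0,1,0,0,0.3]]'
python3 -m inch '[[0.05,0.2,0,0,0.3],[0.1,0.4,0,0,0.3],[0.15,0.6,0,0,0.3],[0.2,0.8,0,0,0.3],[0.2,0.9,0,0,0.3],[0.2,1,0,0,0.3],[0.2,1,0,0,0.3],[0.2,1,0,0,0.3]]'
python3 -m inch '[[0,0.1,0,0,0.3],[0,0.2,0,0,0.3],[0,0.2,-0.2,0,0.3],[0,0.2,-0.35,0,0.3],[0,0.2,-0.5,0,0.3],[0,0.2,-0.65,0,0.3],[0,0.2,-0.75,0,0.3],[0,0.2,-0.8,0,0.3],[0,0.2,-0.8,0,0.3],[0,0.2,-0.8,0,0.3]]'
```

```text
clock: 14.23
ee_pos: [0.4453, -0.099, 0.18]
tcp_rot: [-179.9, -0.0, 98.6]
ft_force: [1.0, -0.1, -3.6]
gripper_width: 0.0387
grasp_force: 51.2
clock: 14.65
ee_pos: [0.4453, 0.053, 0.1801]
tcp_rot: [-179.9, -0.1, 98.8]
ft_force: [0.6, -0.1, -3.9]
gripper_width: 0.0387
grasp_force: 51.2
clock: 15.32
ee_pos: [0.4756, 0.1998, 0.18]
tcp_rot: [-179.9, 0.0, 98.8]
ft_force: [0.8, -0.1, -3.8]
gripper_width: 0.0387
grasp_force: 51.3
clock: 16.15
ee_pos: [0.4765, 0.229, 0.0615]
tcp_rot: [-180.0, 0.0, 98.7]
ft_force: [0.8, 0.3, -2.4]
gripper_width: 0.0386
grasp_force: 51.3
```

```bash
python3 -m inch '[[0.007,0,-0.03,0,0.3],[0.007,0,-0.06,0,0.3],[0.007,0,-0.08,0,0.3],[0.007,0,-0.09,0,0.3],[0.007,0,-0.1,0,0.3],[0.007,0,-0.105,0,0.3],[0.007,0,-0.105,0,0.3],[0.007,0,-0.105,0,0.3]]'
```

```text
clock: 16.82
ee_pos: [0.4776, 0.2297, 0.0458]
tcp_rot: [180.0, -0.0, 98.7]
ft_force: [-0.1, -0.2, -4.9]
gripper_width: 0.0387
grasp_force: 51.5
```

```bash
python3 -m inch '[[0,0,-0.005,0,0.3],[0,0,-0.01,0,0.3],[0,0,-0.01,0,0.3]]'
```

```text
clock: 17.07
ee_pos: [0.4777, 0.2298, 0.0456]
tcp_rot: [179.9, -0.0, 98.7]
ft_force: [-4.8, -2.2, 14.6]
gripper_width: 0.0382
grasp_force: 53.2
```

```bash
python3 -m inch '[[0,0,0,0,-0.2],[0,0,0,0,-0.5],[0,0,0,0,-0.9],[0,0,0,0,-0.9],[0,0,0,0,-0.9],[0,0,0,0,-0.9],[0,0,0,0,-0.9],[0,0,0.1,0,-0.9],[0,0,0.3,0,-0.9],[0,0,0.5,0,-0.9],[0,0,0.75,0,-0.9],[0,0,1,0,-0.9],[0,0,1,0,-0.9]]'
python3 -m inch '[[-0.07,-0.2,0,0,-0.7],[-0.14,-0.4,0,0,-0.7],[-0.2,-0.6,0,0,-0.7],[-0.265,-0.77,0,0,-0.7],[-0.265,-0.77,0,0,-0.7],[-0.265,-0.77,0,0,-0.7]]'
python3 -m inch '[[0,-0.25,0,0,-0.6],[0,-0.5,0,0,-0.6],[0,-0.76,0,0,-0.6],[0,-0.76,-0.2,0,-0.6],[0,-0.76,-0.4,0,-0.6],[0,-0.76,-0.6,0,-0.6],[0,-0.76,-0.6,0,-0.6],[0,-0.76,-0.6,0,-0.6]]'
```

```text
clock: 18.15
ee_pos: [0.4802, 0.2309, 0.2011]
tcp_rot: [179.5, -0.2, 98.7]
ft_force: [0.2, 0.9, -0.1]
gripper_width: 0.0807
grasp_force: 0.0
clock: 18.65
ee_pos: [0.4376, 0.1132, 0.1945]
tcp_rot: [180.0, -0.0, 98.6]
ft_force: [0.3, 0.5, 0.3]
gripper_width: 0.0727
grasp_force: 0.0
clock: 19.32
ee_pos: [0.4373, 0.0007, 0.1036]
tcp_rot: [-179.8, -0.0, 98.7]
ft_force: [-0.1, 0.1, 0.2]
gripper_width: 0.0685
grasp_force: 0.0
```

Positioned over weight_3. I'll descend by 77 mm, grip and lift.

```bash
python3 -m inch '[[0.003,0,-0.15,0,-0.6],[0.003,0,-0.3,0,-0.6],[0.003,0,-0.42,0,-0.6],[0.003,0,-0.51,0,-0.6],[0.003,0,-0.51,0,-0.6],[0.003,0,-0.51,0,-0.6],[0.003,0,-0.51,0,0.5],[0.003,0,-0.51,0,0.5],[0.003,0,-0.51,0,0.5],[0.003,0,-0.51,0,0.5],[0.003,0,-0.51,0,0.5],[0.003,0,-0.51,0,0.5],[0.003,0,-0.51,0,0.5],[0.003,0,-0.51,0,0.5],[0.003,0,-0.51,0,0.5],[0.003,0,-0.51,0,0.5]]' 40
python3 -m inch '[[0,0,0.05,0,0.5],[0,0,0.12,0,0.5],[0,0,0.25,0,0.5],[0,0,0.45,0,0.5],[0,0,0.7,0,0.5],[0,0,0.9,0,0.5],[0,0,1,0,0.5],[0,0,1,0,0.5]]'
```

```text
clock: 20.65
ee_pos: [0.4392, 0.0003, 0.029]
tcp_rot: [179.9, 0.0, 98.7]
ft_force: [-1.5, 0.8, 11.8]
gripper_width: 0.0308
grasp_force: 38.8
clock: 21.32
ee_pos: [0.4401, 0.0002, 0.1818]
tcp_rot: [179.6, 0.1, 98.7]
ft_force: [0.5, 0.3, -1.4]
gripper_width: 0.0305
grasp_force: 40.2
```

```bash
python3 -m inch '[[0.02,0.1,0,0,0.5],[0.06,0.3,0,0,0.5],[0.1,0.53,0,0,0.5],[0.15,0.76,0,0,0.5],[0.187,1,0,0,0.5]]'
python3 -m inch '[[0,0.23,0,0,0.5],[0,0.46,0,0,0.5],[0,0.69,0,0,0.5],[0,0.85,0,0,0.5],[0,0.99,0,0,0.5],[0,0.99,0,0,0.5],[0,0.99,-0.15,0,0.5],[0,0.99,-0.3,0,0.5],[0,0.99,-0.45,0,0.5],[0,0.99,-0.6,0,0.5],[0,0.99,-0.72,0,0.5],[0,0.99,-0.8,0,0.5],[0,0.99,-0.8,0,0.5],[0,0.99,-0.8,0,0.5]]'
```

```text
clock: 21.73
ee_pos: [0.466, 0.1513, 0.1771]
tcp_rot: [-179.9, 0.0, 98.6]
ft_force: [1.0, -0.2, -1.2]
gripper_width: 0.0305
grasp_force: 40.1
clock: 22.9
ee_pos: [0.4656, 0.2977, 0.057]
tcp_rot: [-179.9, 0.1, 98.7]
ft_force: [0.2, 0.4, -0.5]
gripper_width: 0.0303
grasp_force: 40.0
```

Needs about 15 mm more.

```bash
python3 -m inch '[[0.005,0.007,-0.03,0,0.5],[0.005,0.007,-0.06,0,0.5],[0.005,0.007,-0.08,0,0.5],[0.005,0.007,-0.09,0,0.5],[0.005,0.007,-0.1,0,0.5],[0.005,0.007,-0.105,0,0.5],[0.005,0.007,-0.11,0,0.5],[0.005,0.007,-0.11,0,0.5]]'
```

```text
clock: 23.57
ee_pos: [0.4671, 0.2998, 0.042]
tcp_rot: [180.0, -0.0, 98.7]
ft_force: [-2.8, -2.5, 7.7]
gripper_width: 0.0305
grasp_force: 41.0
```

```bash
python3 -m inch '[[0,0,0,0,0],[0,0,0,0,-0.4],[0,0,0,0,-0.8],[0,0,0,0,-0.8],[0,0,0,0,-0.8],[0,0,0,0,-0.8],[0,0,0,0,-0.8],[0,0,0.1,0,-0.8],[0,0,0.3,0,-0.8],[0,0,0.5,0,-0.8],[0,0,0.75,0,-0.8],[0,0,1,0,-0.8],[0,0,1,0,-0.8]]'
python3 -m inch '[[-0.03,-0.2,0,0,-0.6],[-0.07,-0.45,0,0,-0.6],[-0.11,-0.7,0,0,-0.6],[-0.158,-0.96,0,0,-0.6]]'
python3 -m inch '[[0,-0.25,0,0,-0.6],[0,-0.5,0,0,-0.6],[0,-0.75,0,0,-0.6],[0,-1,0,0,-0.6]]'
python3 -m inch '[[0,-0.25,0,0,-0.6],[0,-0.5,0,0,-0.6],[0,-0.8,0,0,-0.6],[0,-0.8,-0.2,0,-0.6],[0,-0.8,-0.4,0,-0.6],[0,-0.8,-0.6,0,-0.6],[0,-0.8,-0.6,0,-0.6],[0,-0.8,-0.6,0,-0.6]]'
```

```text
clock: 24.65
ee_pos: [0.4696, 0.3013, 0.1983]
tcp_rot: [179.5, -0.2, 98.7]
ft_force: [1.1, 0.1, 0.8]
gripper_width: 0.0771
grasp_force: 0.0
clock: 24.98
ee_pos: [0.4429, 0.1547, 0.191]
tcp_rot: [180.0, 0.0, 98.8]
ft_force: [1.3, -1.2, 0.0]
gripper_width: 0.0681
grasp_force: 0.0
clock: 25.32
ee_pos: [0.443, 0.0041, 0.1914]
tcp_rot: [180.0, 0.0, 98.7]
ft_force: [1.3, -0.1, 0.0]
gripper_width: 0.0682
grasp_force: 0.0
clock: 25.98
ee_pos: [0.4423, -0.1141, 0.1006]
tcp_rot: [-179.8, -0.1, 98.7]
ft_force: [-0.2, -0.1, -0.3]
gripper_width: 0.068
grasp_force: 0.0
```

```bash
python3 -m inch '[[0.006,-0.017,-0.15,0,-0.6],[0.006,-0.017,-0.3,0,-0.6],[0.006,-0.017,-0.42,0,-0.6],[0.006,-0.017,-0.505,0,-0.6],[0.006,-0.017,-0.505,0,-0.6],[0.006,-0.017,-0.505,0,-0.6],[0.006,-0.017,-0.505,0,0.6],[0.006,-0.017,-0.505,0,0.6],[0.006,-0.017,-0.505,0,0.6],[0.006,-0.017,-0.505,0,0.6],[0.006,-0.017,-0.505,0,0.6],[0.006,-0.017,-0.505,0,0.6],[0.006,-0.017,-0.505,0,0.6],[0.006,-0.017,-0.505,0,0.6],[0.006,-0.017,-0.505,0,0.6],[0.006,-0.017,-0.505,0,0.6],[0.006,-0.017,-0.505,0,0.6]]' 35
python3 -m inch '[[0,0,0.05,0,0.6],[0,0,0.12,0,0.6],[0,0,0.25,0,0.6],[0,0,0.45,0,0.6],[0,0,0.7,0,0.6],[0,0,0.9,0,0.6],[0,0,1,0,0.6],[0,0,1,0,0.6]]'
```

```text
clock: 27.4
ee_pos: [0.4449, -0.117, 0.0264]
tcp_rot: [179.9, 0.0, 98.7]
ft_force: [-1.3, 0.4, 9.2]
gripper_width: 0.023
grasp_force: 33.8
clock: 28.07
ee_pos: [0.446, -0.1173, 0.1795]
tcp_rot: [179.7, 0.1, 98.7]
ft_force: [0.4, -0.3, -0.3]
gripper_width: 0.0225
grasp_force: 34.7
```

```bash
python3 -m inch '[[0.01,0.1,0,0,0.6],[0.03,0.3,0,0,0.6],[0.05,0.53,0,0,0.6],[0.08,0.76,0,0,0.6],[0.08,1,0,0,0.6]]'
python3 -m inch '[[0,0.23,0,0,0.6],[0,0.46,0,0,0.6],[0,0.69,0,0,0.6],[0,0.92,0,0,0.6],[0,1,0,0,0.6]]'
python3 -m inch '[[0,0.23,0,0,0.6],[0,0.46,0,0,0.6],[0,0.69,0,0,0.6],[0,0.85,0,0,0.6],[0,0.95,0,0,0.6],[0,1,0,0,0.6],[0,1,0,0,0.6]]'
python3 -m inch '[[0,0.15,0,0,0.6],[0,0.25,-0.05,0,0.6],[0,0.25,-0.2,0,0.6],[0,0.25,-0.4,0,0.6],[0,0.25,-0.6,0,0.6],[0,0.25,-0.75,0,0.6],[0,0.25,-0.8,0,0.6],[0,0.25,-0.8,0,0.6],[0,0.25,-0.8,0,0.6]]'
```

```text
clock: 28.48
ee_pos: [0.4562, 0.0344, 0.175]
tcp_rot: [-180.0, 0.0, 98.6]
ft_force: [0.7, -0.1, -1.1]
gripper_width: 0.0228
grasp_force: 34.7
clock: 28.9
ee_pos: [0.4557, 0.1866, 0.1748]
tcp_rot: [-180.0, -0.1, 98.8]
ft_force: [-0.2, -0.6, -0.7]
gripper_width: 0.0226
grasp_force: 34.7
clock: 29.48
ee_pos: [0.4561, 0.3336, 0.1748]
tcp_rot: [-179.9, 0.0, 98.8]
ft_force: [-1.2, -0.1, -0.1]
gripper_width: 0.0226
grasp_force: 34.7
clock: 30.23
ee_pos: [0.4566, 0.3703, 0.0558]
tcp_rot: [-180.0, 0.0, 98.7]
ft_force: [-0.3, 0.4, -0.7]
gripper_width: 0.0231
grasp_force: 34.7
```

```bash
python3 -m inch '[[0,-0.007,-0.03,0,0.6],[0,-0.007,-0.06,0,0.6],[0,-0.007,-0.08,0,0.6],[0,-0.007,-0.09,0,0.6],[0,-0.007,-0.1,0,0.6],[0,-0.007,-0.105,0,0.6],[0,-0.007,-0.11,0,0.6],[0,-0.007,-0.11,0,0.6]]'
```

```text
clock: 30.9
ee_pos: [0.4563, 0.3697, 0.0395]
tcp_rot: [180.0, -0.0, 98.7]
ft_force: [-1.1, -1.4, 4.5]
gripper_width: 0.0223
grasp_force: 35.2
```

Contact. I'll release, lift and move back for a check view.

```bash
python3 -m inch '[[0,0,0,0,0.2],[0,0,0,0,-0.3],[0,0,0,0,-0.6],[0,0,0,0,-0.6],[0,0,0,0,-0.6],[0,0,0,0,-0.6],[0,0,0,0,-0.6],[0,0,0.1,0,-0.6],[0,0,0.3,0,-0.6],[0,0,0.5,0,-0.6],[0,0,0.75,0,-0.6],[0,0,1,0,-0.6],[0,0,1,0,-0.6]]'
python3 -m inch '[[0,-0.1,0.2,0,-0.6],[0,-0.3,0.5,0,-0.6],[0,-0.5,0.7,0,-0.6],[0.1,-0.6,0.7,0,-0.6],[0.1,-0.6,0.7,0,-0.6],[0.1,-0.6,0.7,0,-0.6]]'
python3 - <<'E'
from h import *
grab("wrist","w6");s=r.observe(); print(s["clock"],s["ee_pos"],s["tcp_rot"])
grab("scene","s6");_,P,K=load("w6");_,Q,L=load("s6")
for X,h in [((.4562,.3687),.04),((.4667,.2992),.052),((.4777,.2291),.066),((.4885,.1596),.08)]: print(proj(P,K,X+(h+.013,)))
up("w6","w6b",0,0,512,384,1.56)
E
```

```text
clock: 31.98
ee_pos: [0.4586, 0.3715, 0.1964]
tcp_rot: [179.5, -0.3, 98.7]
ft_force: [0.5, 0.2, 0.3]
gripper_width: 0.0683
grasp_force: 0.0
clock: 32.48
ee_pos: [0.4721, 0.2788, 0.2948]
tcp_rot: [179.9, -0.0, 98.6]
ft_force: [-0.0, 0.5, 0.1]
gripper_width: 0.0684
grasp_force: 0.0
32.5333 [0.47143363 0.27934774 0.29384124] [ 1.79998084e+02 -1.94993420e-02  9.86164745e+01]
(np.float64(250.30105662008594), np.float64(75.99132990226211))
(np.float64(250.43693044768244), np.float64(142.9181402955552))
(np.float64(250.91272582993636), np.float64(207.12965204044164))
(np.float64(251.27191900599627), np.float64(267.80411142551355))
```

View pics/w6b.png

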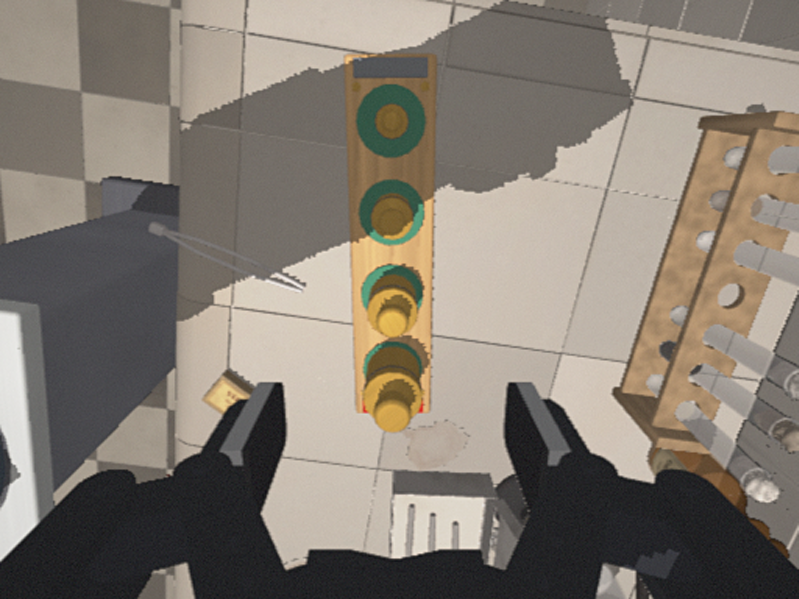

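All four weights stand upright on their seats. The knob tops at (251,76), (251,141), (252,206) and (251,266) are within 2 px (about 2 mm) of the expected positions, and the gripper is clear. Handing in.

```bash
python3 -c "from rig import r; print(r.close_job())"
```

```text
the job is handed in; nothing more can be done
None
```

I handed the job in with all four brass weights upright and centred to about 2 mm in the last wrist view, weight_1 on seat_d by the red strip down to weight_4 on seat_a, at about 32.5 s of the 109 s limit; no verdict came back, and the arm stayed clear of the flask, though I took no last picture of it.

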